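Push the capped steel blank down the tacked rails of a welding jig

TASK

With the fingertips, push the capped box-section blank along the base plate of the welding jig, in at the open end of the lane and on between the two guide rails until it sits home against the end stop, then take the hand away. The rails are only tacked on, so neither the blank nor the robot may touch either rail at any time (nudge the blank into line first if it stands askew). Never lift, carry or tip the blank, and leave the magnet, the tin and the tube offcut as they are.

Things in the scene. Friction and masses are not known exactly. Their poses are not given: they have to be found in the camera images.
- jig: Fixed welding jig: bright steel base plate 375 x 170 x 8 mm (x -250 to 125, y -85 to 85, top z 8 mm), lane running roughly from the robot's right to its left. Origin: lane centre line, at bench height; x along the lane towards the end stop, y left across it, z up. Open apron at x -250 to -90, rails x -90 to 100, stop face at x 110 mm; stop 120 mm wide, top at z 48 mm.
- rail_left: Left guide rail, dark steel angle 190 mm long, tacked on the plate. Origin: foot of its inner face (z 8 mm), halfway along; axes as the jig's; inner face at y = +41 mm, middle at x = 5 mm of the jig. Upright 5 mm thick, top 33 mm above the bench; flat foot reaches 20 mm outwards, 4 mm thick.
- rail_right: Right guide rail, mirror image of the left one, inner face at y = -41 mm of the jig. The lane between the rails is thus 82 mm wide, leaving 11 mm on each side of a centred blank.
- lane_mouth (a point): Centre of the lane's open end, level with the rail ends, on the plate's top (jig x = -90 mm, y = 0); axes as the jig's.
- stop_face (a point): Foot of the end stop's face, mid-width, on the plate's top (jig x = 110 mm, y = 0); axes as the jig's.
- blank: Loose steel box-section blank with closed ends, 90 (x) x 60 (y) x 50 mm high, 0.4 to 0.8 kg, dark with a thin bright seam round each end. Origin: centre of its underside; x roughly towards the stop. It stands on the apron up to 20 mm off the centre line and 0.2 rad askew, slides with ordinary friction and stays where left. Home, its origin is 45 mm short of the stop face.
- magnet: Bystander: flat red holding magnet with steel edges, 72 x 72 x 20 mm, lying on the bench beside the lane, on the side away from the robot. Origin: centre of its underside.
- paste_tin: Bystander: round steel tin, 60 mm across and 50 mm high, standing on the bench beside the lane, on the robot's side. Origin: centre of its underside.
- offcut: Bystander: short bright open square-tube offcut, 50 x 50 mm and 60 mm high, standing on end on the bench beside the apron, on the side away from the robot. Origin: centre of its underside.

How it is judged:
By the outcome, as a careful person would: the job done as asked, in the order asked, and still so for the second after the job is handed in, with the robot touching nothing.
It also fails if it takes over 64 s, if anything falls off the work surface, if the arm or the gripper's body presses on something with over 40 N, if the wrist force passes 120 N, or if a joint passes its speed limit or range.

ROBOT

A 6-joint arm with a two-finger parallel gripper is mounted at the origin on the work surface. World frame = base frame: x ahead of the robot, y to its left, z up, the work surface at z = 0. Lengths are in m, angles in rad, forces in N, time in s.
With the tool pointing down it reaches from about 0.3 to 0.875 m from the base axis. Payload 6.4 kg.
Tool frame: the origin (TCP) lies at the very end of the fingers, on their centre line; the grasp point (between the pads) lies 19 mm behind it; z points along the fingers, y is the direction in which the jaws open and shut (so a half turn about z gives the same grasp; the last joint's range is limited). The gripper opens to 88 mm and grips with 3 to 60 N. Pads are 18 mm wide; open, the fingers measure 123 mm over their backs; the gripper's body (75 mm by 187 mm) begins 45 mm behind the grasp point.
Start: joints at [1.054, 0.181, 1.607, -0, 1.354, -0.206], TCP at [0.176, 0.547, 0.239] pointing down, gripper open.
Joint ranges: [-2.99, 2.99], [-0.89, 2.07], [0.3, 2.58], [-1.14, 4.28], [0, 2.63], [-3.12, 3.12]. Speed limits (rad/s): [2.57, 2.57, 3.01, 3.14, 3.14, 3.14].

INTERFACE

Orientations are given as a unit quaternion [w, x, y, z].
In Python, from workcell import env gives the robot as it stands.
- The arm moves only by the shell command python3 -m jog 'ROWS' [OPENING]. ROWS is JSON, a list of rows, each a list of 6 numbers: the shift along the world's x, y, z in m, then the turn, a rotation vector about the world's x, y, z in rad. In form: [[x, y, z, rx, ry, rz], ...]. A call has 1 to 20 rows; each row shifts and turns the commanded pose from where the row before left it; what a row does not reach is not made up. A row lasts 1/8 s, in which the tool goes at most 62.5 mm and 10.7 degrees, less where a joint would pass 70% of its speed; a pose out of reach is approached as far as the arm can. A call is refused whole if a number of a shift passes 0.0625 or a number of a turn 0.188, either way. A call with a gripper value outside its range is refused whole. OPENING is the closure in counts, from 0 (fully open) to 255 (shut), set as the call begins (- or left out, the last holds). The fingers move at their own pace and stop on an object; the grip force is fixed at half the most. Time passes only in rows, so rows that do not move let the fingers close. It gives the time, the measured TCP pose, the force and the opening at its end, in the units of the state.
- env.observe(): the state, without advancing time (a new reading comes with each control period).
- env.capture(name): name is "scene" or "top" or "wrist"; returns a dict with "frame" (400x640x3 uint8, blue, green, red), "depth" (400x640 float32, m along the optical axis (not along the pixel's ray), 0 where there is no reading), "vertical_fov" (degrees; the focal length in pixels is half the picture's height over the tangent of half this angle, whatever the lens; pixels are square), "cx", "cy" (the principal point, pixels), "rvec" (rotation vector, rad) and "tvec" (3), from world to camera coordinates, as OpenCV has them. Camera axes: x right, y down, z forward; pixel columns grow to the right and rows downward; lengths in m; the calibration is good to about 2 mm. A picture is of the moment at which its call begins.
- env.sign_off(): hands the job in, once; it reports no verdict.
Trained networks look in the newest picture that a camera, given by its name, has taken for a name from the list of things; names that differ only in an ending like _2 or _b are one class to them, and where a whole thing is asked for, a point or a joint stands for the part that bears it (a point fixed in the world has none). Each returns a list of dicts, best first, with "conf" (0 to 1); they miss things now and then, are a little off and sometimes report something else, mostly with a low value. They report only what shows in the picture. A call takes as long as a camera call.
- env.recognise(target, camera): "point" ([x, y, z] in m, in world coordinates, good to about 4 mm: the middle of the surface that is visible of it).
- env.pinpoint(target, camera): "point" ([x, y, z] in m, in world coordinates, good to about 4 mm: a listed point, or the origin of a listed thing).
The state is a dict: "t": time; "q": joint angles; "joint_velocities": joint speeds; "joint_torque": joint torques, N m; "position": TCP position; "orientation": TCP orientation; "force": force on the tool from outside, world axes, zero at the start; "moment": the same for the moment, N m; "finger_gap": finger opening in m.
Only numpy, scipy, OpenCV 4.12 (cv2) and the standard library are available. Lean on these libraries where they do the work, as an engineer would, in place of code of your own. Each camera call takes 0.05 s, during which the arm holds its last target.

## Working session

There is one attempt and no reset: what is moved stays moved. The work goes in short steps, Python scripts to look and compute and a shell command to move; the robot and the scene stay as the last step left them, time stands still between calls to the robot, and variables do not carry over. Pictures are saved under pics/ and viewed, and the job is handed in when it is done.

```bash
mkdir -p pics; ls; cat > h.py <<'E'
from workcell import env
import numpy as np, cv2
def cap(name,fn=None):
    c=env.capture(name)
    if fn: cv2.imwrite('pics/'+fn,c['frame'])
    return c
def K(c):
    f=200/np.tan(np.radians(c['vertical_fov'])/2)
    return f
def cloud(c):
    f=K(c);d=c['depth'];v,u=np.mgrid[0:400,0:640]
    P=np.stack([(u-c['cx'])/f*d,(v-c['cy'])/f*d,d],-1)
    R=cv2.Rodrigues(np.array(c['rvec'],float))[0]
    W=(P-np.array(c['tvec']).reshape(3))@R
    W[d==0]=np.nan
    return W
def proj(c,p):
    f=K(c);R=cv2.Rodrigues(np.array(c['rvec'],float))[0]
    q=R@np.array(p)+np.array(c['tvec']).reshape(3)
    return q[0]/q[2]*f+c['cx'],q[1]/q[2]*f+c['cy']
E
python3 - <<'E'
from h import *
for cam in ['scene','top','wrist']:
    c=cap(cam,cam+'0.png')
    print(cam,np.round(c['tvec'],3).ravel(),np.round(c['rvec'],3).ravel())
    for t in ['jig','rail_left','rail_right','lane_mouth','stop_face','blank','magnet','paste_tin','offcut']:
        print(t,[(np.round(r['point'],3).tolist(),round(r['conf'],2)) for r in env.pinpoint(t,cam)[:2]])
s=env.observe();print(s['t'],s['position'],s['orientation'],s['finger_gap'],s['force'])
E
```

```text
pics
scene [ 0.088 -0.48   0.982] [ 1.741  2.095 -0.585]
jig [([0.557, 0.071, 0.0], 0.82)]
rail_left [([0.517, 0.064, 0.008], 0.68)]
rail_right [([0.599, 0.082, 0.01], 0.57)]
lane_mouth [([0.574, -0.021, 0.006], 0.95)]
stop_face [([0.545, 0.179, 0.007], 0.59)]
blank [([0.585, -0.099, 0.002], 0.59)]
magnet [([0.699, 0.151, -0.002], 0.88)]
paste_tin [([0.437, 0.039, 0.002], 0.69)]
offcut [([0.74, -0.072, -0.001], 0.71)]
top [-0.008  0.602  0.612] [ 2.168 -2.045  0.206]
jig [([0.552, 0.07, -0.0], 0.59)]
rail_left [([0.516, 0.066, 0.009], 0.89), ([0.568, -0.017, 0.007], 0.4)]
rail_right [([0.592, 0.08, 0.012], 0.92)]
lane_mouth [([0.571, -0.016, 0.007], 0.72)]
stop_face [([0.54, 0.178, 0.01], 0.93)]
blank [([0.585, -0.1, 0.006], 0.61), ([0.541, 0.181, 0.008], 0.19)]
magnet [([0.699, 0.153, -0.003], 0.67)]
paste_tin [([0.43, 0.036, -0.001], 0.71), ([0.702, 0.153, -0.004], 0.53)]
offcut [([0.739, -0.068, 0.002], 0.97)]
wrist [-0.575 -0.043  0.392] [-2.314 -1.687 -0.279]
jig []
rail_left []
rail_right []
lane_mouth []
stop_face []
blank []
magnet []
paste_tin []
offcut []
1.5 [0.17584024 0.54748154 0.23871192] [-1.07617657e-05  1.54785942e-01  9.87948031e-01  4.36342220e-06] 0.0881008888232632 [-0.29217193 -0.11311488 -0.37521489]
```

View pics/top0.png

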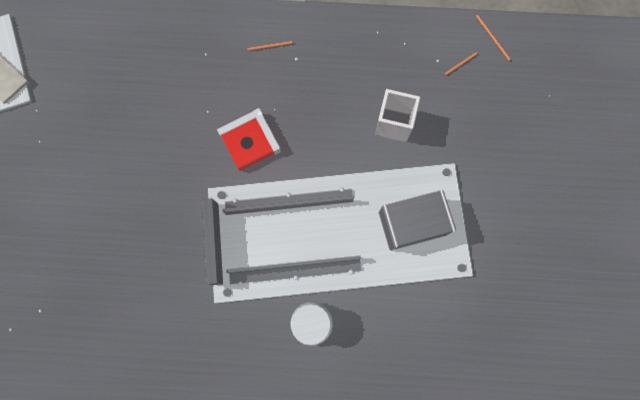

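View pics/scene0.png

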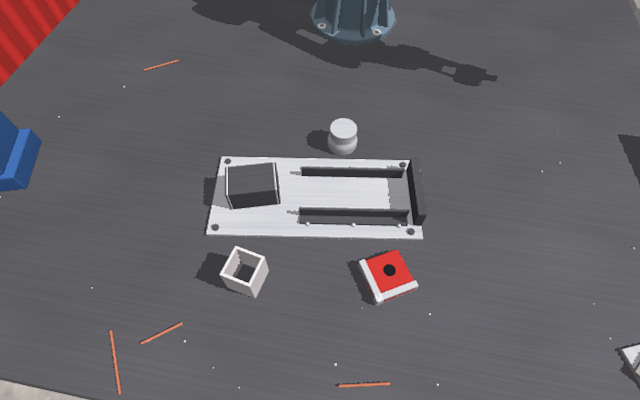

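```bash
cat >> h.py <<'E'
def rect(W,lo,hi,x0,x1,y0,y1):
    m=(W[...,2]>lo)&(W[...,2]<hi)&(W[...,0]>x0)&(W[...,0]<x1)&(W[...,1]>y0)&(W[...,1]<y1)
    p=W[m]
    if len(p)<10: return len(p),None,None
    r=cv2.minAreaRect((p[:,:2]*1000).astype(np.float32))
    return len(p),np.round(r[0],1),np.round(r[1],1),round(r[2],2),round(float(np.median(p[:,2])),4)
E
python3 - <<'E'
from h import *
for cam in ['top','scene']:
    W=cloud(cap(cam)); print(cam)
    print('blank',rect(W,.052,.066,.5,.67,-.17,-.03))
    print('stop',rect(W,.040,.056,.46,.63,.15,.22))
    print('railL',rect(W,.027,.039,.49,.545,-.05,.172))
    print('railR',rect(W,.027,.039,.57,.63,-.04,.185))
    print('plate',rect(W,.004,.012,.4,.72,-.22,.25))
    print('tin',rect(W,.043,.056,.38,.48,0,.08))
    print('offcut',rect(W,.052,.07,.7,.8,-.12,-.02))
    print('mag',rect(W,.014,.026,.64,.77,.09,.22))
E
```

```text
top
blank (2821, array([ 585.6, -100.7]), array([60.6, 90.6]), 18.2, 0.0581)
stop (1026, array([538.9, 186.9]), array([119.9,  15.9]), 9.15, 0.0479)
railL (527, array([513. ,  74.4]), array([  8.8, 199.9]), 10.53, 0.0329)
railR (542, array([598.9,  88.4]), array([ 14., 200.]), 11.94, 0.0327)
plate (22428, array([563.3,  21.7]), array([310.3, 457.4]), 0.89, 0.0082)
tin (1251, array([434. ,  39.3]), array([52. , 50.8]), 3.32, 0.0501)
offcut (488, array([742.9, -68.7]), array([50. , 52.1]), 79.42, 0.0595)
mag (2105, array([699.5, 152.2]), array([72.3, 72. ]), 31.08, 0.0185)
scene
blank (1570, array([ 585.6, -100.1]), array([61.6, 90. ]), 18.37, 0.0579)
stop (573, array([539.1, 187.3]), array([120.4,  15.8]), 9.35, 0.048)
railL (400, array([513.6,  70.4]), array([  8.1, 188.6]), 9.28, 0.0322)
railR (448, array([600.3,  83.7]), array([  6.7, 189.7]), 9.22, 0.0323)
plate (11323, array([589.7,  12.6]), array([290.6, 385.1]), 5.14, 0.0081)
tin (493, array([434.9,  39.4]), array([52.1, 51.9]), 26.34, 0.0497)
offcut (498, array([743. , -68.3]), array([51.1, 50.6]), 79.66, 0.0596)
mag (1864, array([699.1, 152.1]), array([72.5, 72.6]), 31.97, 0.0188)
```

```bash
python3 -m jog '[[0.0264,-0.0452,0,0,0,-0.0688],[0.0264,-0.0452,0,0,0,-0.0688],[0.0264,-0.0452,0,0,0,-0.0688],[0.0264,-0.0452,0,0,0,-0.0688],[0.0264,-0.0452,0,0,0,-0.0688],[0.0264,-0.0452,0,0,0,-0.0688],[0.0264,-0.0452,0,0,0,-0.0688],[0.0264,-0.0452,0,0,0,-0.0688],[0.0264,-0.0452,0,0,0,-0.0688],[0.0264,-0.0452,0,0,0,-0.0688],[0.0264,-0.0452,0,0,0,-0.0688],[0.0264,-0.0452,0,0,0,-0.0688],[0.0264,-0.0452,0,0,0,-0.0688],[0.0264,-0.0452,0,0,0,-0.0688],[0.0264,-0.0452,0,0,0,-0.0688],[0.0264,-0.0452,0,0,0,-0.0688],[0,0,0,0,0,0],[0,0,0,0,0,0]]' 197
cat >> h.py <<'E'
O=np.array([557.9,70.6]);th=np.radians(99.2)
u=np.array([np.cos(th),np.sin(th)]);n=np.array([-u[1],u[0]])
def jig(p): d=np.array(p)[:2]*1-O; return np.round([d@u,d@n],1)
def world(x,y): return np.round(O+x*u+y*n,1)
def tool():
    s=env.observe();w,x,y,z=s['orientation']
    ty=np.array([2*(x*y-w*z),1-2*(x*x+z*z),2*(y*z+w*x)]);tz=np.array([2*(x*z+w*y),2*(y*z-w*x),1-2*(x*x+y*y)])
    print('t',round(s['t'],2),'pos',np.round(s['position'],4),'jig',jig(s['position'][:2]*1000),'y-ang',round(np.degrees(np.arctan2(ty[1],ty[0])),2),'tz',np.round(tz,3),'gap',round(s['finger_gap'],4),'F',np.round(s['force'],1),'q',np.round(s['q'],2))
def blank(cam='top',fn=None):
    W=cloud(cap(cam,fn));r=None
    m=(W[...,2]>.052)&(W[...,2]<.062)
    d=W[...,:2]*1000-O;X=d@u;Y=d@n
    m&=(X>-240)&(X<112)&(abs(Y)<60)
    p=np.stack([X[m],Y[m]],-1).astype(np.float32)
    r=cv2.minAreaRect(p);print(cam,'blank jig',len(p),[np.round(a,2) for a in r])
E
python3 - <<'E'
from h import *
tool();blank('top','t1.png');blank('scene','s1.png');cap('wrist','w1.png')
print(world(-250,0))
E
```

```text
t: 3.85
position: [0.5978, -0.1754, 0.2382]
orientation: [-0.001, 0.649, 0.761, -0.0]
force: [0.1, -0.0, -0.1]
finger_gap: 0.0199
t 3.85 pos [ 0.5978 -0.1754  0.2382] jig [-2.492e+02 -1.000e-01] y-ang 9.13 tz [-0.001  0.001 -1.   ] gap 0.0199 F [ 0.1 -0.  -0.1] q [-0.48  0.29  1.48  0.    1.38 -0.64]
top blank jig 2820 [array([-1.7351e+02, -8.0000e-02]), array([90.43, 60.6 ]), np.float64(8.95)]
scene blank jig 1573 [array([-172.89,   -0.26]), array([89.86, 61.5 ]), np.float64(9.12)]
[ 597.9 -176.2]
```

View pics/w1.png

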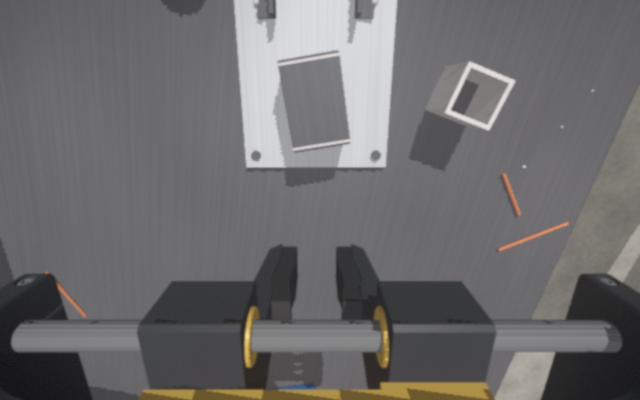

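View pics/s1.png

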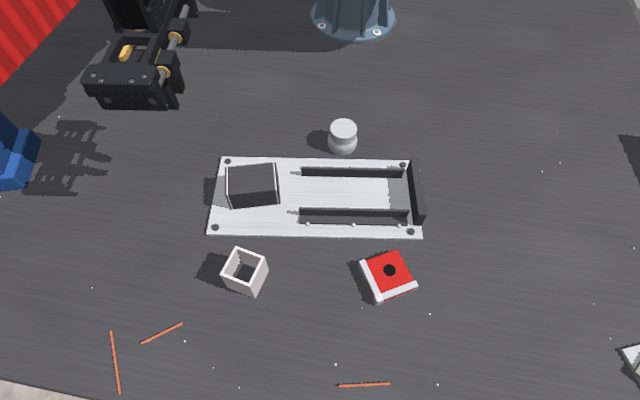

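```bash
python3 -m jog '[[0.003,0,-0.054,0,0,0],[0,0,-0.054,0.001,0.001,0],[0,0,-0.054,0,0,0],[0,0,-0.054,0,0,0],[0,0,0,0,0,0],[-0.0016,0.0099,0,0,0,0],[-0.0008,0.0049,0,0,0,0],[-0.0008,0.0049,0,0,0,0],[0,0,0,0,0,0]]'
python3 - <<'E'
from h import *
tool();blank('top');blank('scene','s2.png')
E
```

```text
t: 5.12
position: [0.5994, -0.1565, 0.0247]
orientation: [0.001, 0.648, 0.761, 0.0]
force: [1.5, -3.1, 1.9]
finger_gap: 0.0202
t 5.12 pos [ 0.5994 -0.1565  0.0247] jig [-230.8   -4.7] y-ang 9.14 tz [ 0.002 -0.001 -1.   ] gap 0.0202 F [ 1.5 -3.1  1.9] q [-0.45  0.54  1.61  0.    0.99 -0.61]
top blank jig 1975 [array([-1.6736e+02, -6.0000e-02]), array([83.31, 60.56]), np.float64(7.82)]
scene blank jig 1468 [array([-170.43,   -0.26]), array([89.84, 62.11]), np.float64(7.78)]
```

View pics/s2.png

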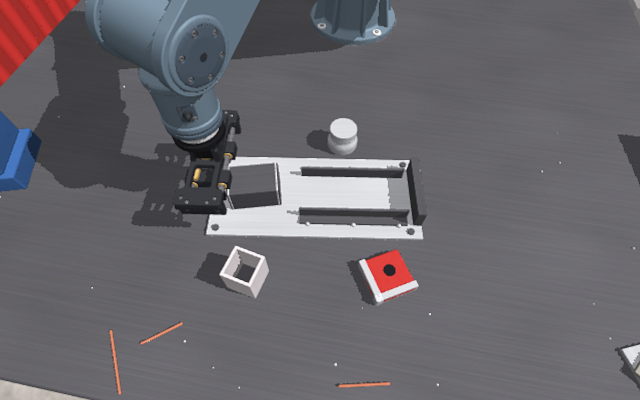

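```bash
python3 -m jog '[[-0.0008,0.0039,-0.001,0,0,0.001],[-0.0008,0.0039,0,0,0,0],[-0.0008,0.0039,0,0,0,0],[-0.0006,0.0039,0,0,0,0],[0,0,0,0,0,0]]'
python3 - <<'E'
from h import *
tool();blank('top');blank('scene')
E
```

```text
t: 5.85
position: [0.5947, -0.1395, 0.0214]
orientation: [-0.001, 0.648, 0.761, 0.0]
force: [-0.8, -1.7, 0.6]
finger_gap: 0.0201
t 5.85 pos [ 0.5947 -0.1395  0.0214] jig [-213.3   -2.7] y-ang 9.19 tz [-0.002  0.002 -1.   ] gap 0.0201 F [-0.8 -1.7  0.6] q [-0.43  0.53  1.63  0.    0.98 -0.59]
top blank jig 1668 [array([-146.77,   -4.44]), array([70.38, 60.6 ]), np.float64(0.17)]
scene blank jig 1397 [array([-153.81,   -4.41]), array([85.74, 61.31]), np.float64(0.22)]
```

```bash
python3 -m jog '[[-0.0014,0.0048,0,0,0,0],[-0.0014,0.0048,0,0,0,0],[-0.0014,0.0048,0,0,0,0],[0,0,0,0,0,0]]'
python3 - <<'E'
from h import *
tool();blank('top');blank('scene')
E
```

```text
t: 6.45
position: [0.5905, -0.1251, 0.0216]
orientation: [-0.001, 0.648, 0.762, 0.0]
force: [0.2, 0.4, 1.0]
finger_gap: 0.0201
t 6.45 pos [ 0.5905 -0.1251  0.0216] jig [-198.4   -0.9] y-ang 9.21 tz [-0.002  0.002 -1.   ] gap 0.0201 F [0.2 0.4 1. ] q [-0.41  0.52  1.65  0.    0.97 -0.57]
top blank jig 1457 [array([-127.79,   -2.33]), array([60.67, 62.92]), np.float64(89.98)]
scene blank jig 1378 [array([-138.26,   -2.64]), array([62.02, 84.82]), np.float64(89.88)]
```

```bash
python3 -m jog '[[-0.0015,0.0048,0,0,0,0],[-0.0015,0.0048,0,0,0,0],[-0.0015,0.0048,0,0,0,0],[-0.0012,0.0049,0,0,0,0],[0,0,0,0,0,0]]'
python3 - <<'E'
from h import *
tool();blank('top');blank('scene','s3.png')
E
```

```text
t: 7.18
position: [0.5849, -0.106, 0.0217]
orientation: [-0.001, 0.648, 0.762, 0.0]
force: [0.3, -0.1, -0.5]
finger_gap: 0.0201
t 7.17 pos [ 0.5849 -0.106   0.0217] jig [-178.6    1.6] y-ang 9.2 tz [-0.001  0.002 -1.   ] gap 0.0201 F [ 0.3 -0.1 -0.5] q [-0.38  0.5   1.68  0.    0.96 -0.54]
top blank jig 1159 [array([-1.0406e+02,  1.0000e-01]), array([54.24, 60.03]), np.float64(0.02)]
scene blank jig 1330 [array([-1.1752e+02,  1.0000e-01]), array([61.23, 82.19]), np.float64(89.68)]
```

View pics/s3.png

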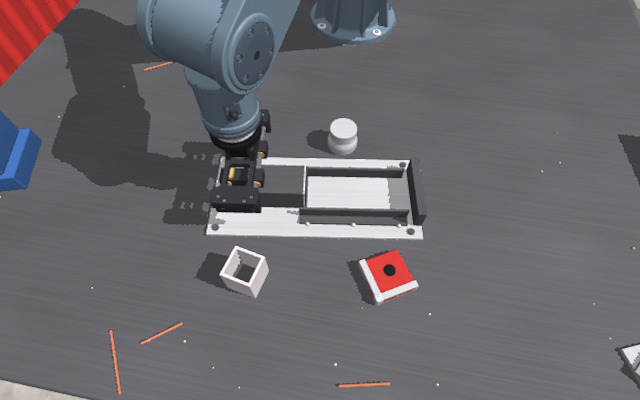

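```bash
python3 -m jog '[[-0.001,0.0059,0,0,0,0],[-0.0009,0.0059,0,0,0,0],[-0.001,0.0059,0,0,0,0],[-0.0009,0.0059,0,0,0,0],[-0.001,0.0059,0,0,0,0],[-0.0009,0.0059,0,0,0,0],[-0.001,0.0059,0,0,0,0],[-0.0009,0.0059,0,0,0,0],[0,0,0,0,0,0]]'
python3 - <<'E'
from h import *
tool();blank('top');blank('scene')
E
```

```text
t: 8.4
position: [0.5774, -0.0587, 0.0218]
orientation: [-0.001, 0.648, 0.762, 0.0]
force: [0.1, 0.5, -0.1]
finger_gap: 0.0205
t 8.4 pos [ 0.5774 -0.0587  0.0218] jig [-130.8    1.4] y-ang 9.21 tz [-0.001  0.002 -1.   ] gap 0.0205 F [ 0.1  0.5 -0.1] q [-0.31  0.48  1.72  0.    0.95 -0.47]
top blank jig 659 [array([-67.61,  -3.64]), array([52.74, 77.52]), np.float64(89.82)]
scene blank jig 1264 [array([-84.21,  -0.53]), array([110.31,  61.25]), np.float64(0.39)]
```

```bash
cat >> h.py <<'E'
def blank(cam='scene',fn=None):
    W=cloud(cap(cam,fn)); t=jig(env.observe()['position'][:2]*1000)[0]
    d=W[...,:2]*1000-O;X=d@u;Y=d@n
    m=(abs(W[...,2]-.058)<.003)&(X>max(-240,t+38))&(X<109)&(abs(Y)<45)
    m=cv2.morphologyEx(m.astype(np.uint8),cv2.MORPH_OPEN,np.ones((3,3)))>0
    x,y=X[m],Y[m];bl=[]
    for a in np.arange(x.min()+3,x.max()-3,4):
        k=(x>=a)&(x<a+4)
        if k.sum()>10: bl.append((a,y[k].min(),y[k].max()))
    bl=np.array(bl);print(cam,'front',round(x.max(),1),'y',np.median(bl[:,1]).round(1),np.median(bl[:,2]).round(1),'yaw',np.degrees([np.polyfit(bl[:,0],bl[:,i],1)[0] for i in (1,2)]).round(1))
E
python3 - <<'E'
from h import *
blank('top','t4.png');blank('scene','s4.png')
E
```

```text
top front -29.2 y -20.3 15.2 yaw [-15.5 -40. ]
scene front -29.2 y -30.2 28.4 yaw [ 1.2 -1.6]
```

View pics/s4.png

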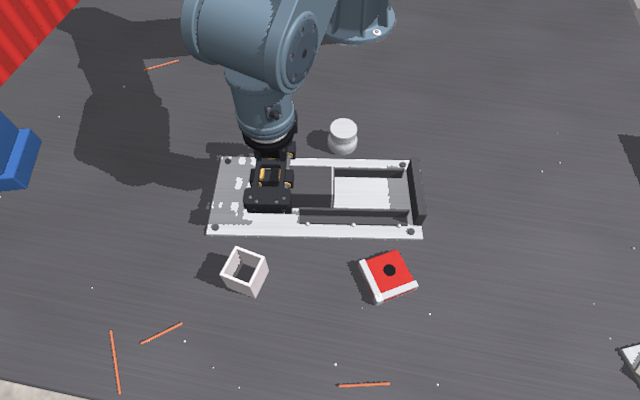

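```bash
python3 -m jog '[[-0.001,0.0059,0,0,0,0],[-0.001,0.0059,0,0,0,0],[-0.001,0.0059,0,0,0,0],[-0.0009,0.0059,0,0,0,0],[-0.001,0.0059,0,0,0,0],[-0.0009,0.0059,0,0,0,0],[-0.001,0.0059,0,0,0,0],[-0.001,0.0059,0,0,0,0],[-0.001,0.0059,0,0,0,0],[-0.001,0.0059,0,0,0,0],[0,0,0,0,0,0]]'
python3 - <<'E'
from h import *
tool();blank('scene','s5.png');c=cap('wrist','w5.png')
E
```

```text
t: 9.98
position: [0.5674, 0.0004, 0.0216]
orientation: [-0.001, 0.648, 0.762, 0.0]
force: [0.2, -0.4, 1.1]
finger_gap: 0.0199
t 9.97 pos [5.674e-01 4.000e-04 2.160e-02] jig [-70.8   1.9] y-ang 9.2 tz [-0.002  0.002 -1.   ] gap 0.0199 F [ 0.2 -0.4  1.1] q [-0.21  0.45  1.75  0.    0.94 -0.37]
scene front 31.4 y -29.8 29.3 yaw [-0.4  0.3]
```

View pics/w5.png

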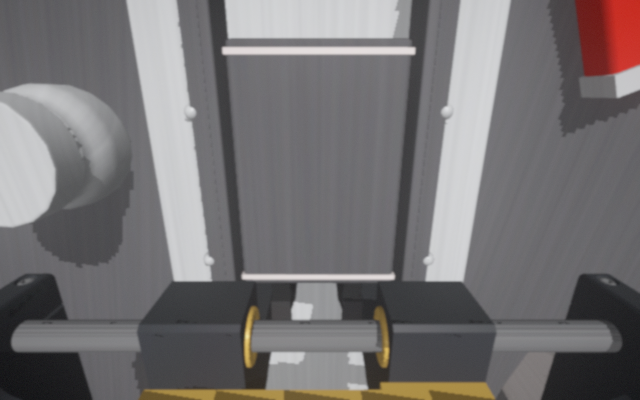

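```bash
python3 -m jog '[[-0.0009,0.0059,0,0,0,0],[-0.0009,0.0059,0,0,0,0],[-0.0009,0.0059,0,0,0,0],[-0.0009,0.0059,0,0,0,0],[-0.0009,0.0059,0,0,0,0],[-0.0009,0.0059,0,0,0,0],[-0.0009,0.0059,0,0,0,0],[-0.0009,0.0059,0,0,0,0],[-0.001,0.0059,0,0,0,0],[-0.001,0.0059,0,0,0,0],[-0.001,0.0059,0,0,0,0],[0,0,0,0,0,0]]'
python3 - <<'E'
from h import *
tool();blank('scene','s6.png');c=cap('wrist','w6.png')
E
```

```text
t: 11.58
position: [0.5575, 0.0651, 0.0218]
orientation: [-0.001, 0.648, 0.762, 0.0]
force: [-0.4, 0.5, 0.1]
finger_gap: 0.0202
t 11.57 pos [0.5575 0.0651 0.0218] jig [-5.3  1.3] y-ang 9.21 tz [-0.001  0.002 -1.   ] gap 0.0202 F [-0.4  0.5  0.1] q [-0.1   0.44  1.77  0.    0.93 -0.26]
scene front 97.0 y -30.5 28.1 yaw [-3.7 -2.2]
```

View pics/w6.png

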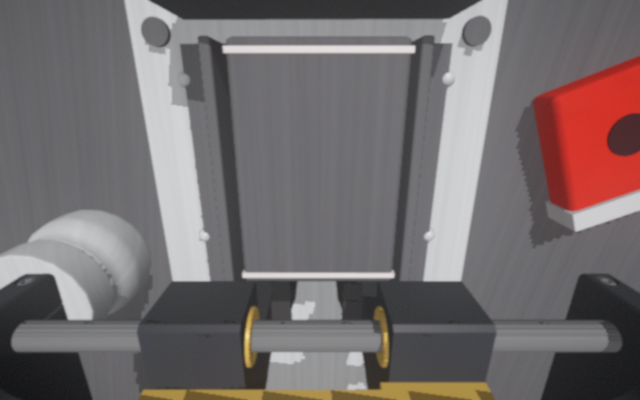

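```bash
python3 -m jog '[[-0.0008,0.0045,0,0,0,0],[-0.0007,0.0045,0,0,0,0],[-0.0003,0.0015,0,0,0,0],[-0.0002,0.0015,0,0,0,0],[0,0,0,0,0,0]]'
python3 -m jog '[[-0.0002,0.001,0,0,0,0],[0,0,0,0,0,0]]'
python3 -c "
from h import *
tool()"
```

```text
t: 12.3
position: [0.5557, 0.0764, 0.0219]
orientation: [-0.001, 0.648, 0.761, 0.0]
force: [0.6, -2.5, 1.9]
finger_gap: 0.02
t: 12.55
position: [0.5556, 0.0773, 0.0219]
orientation: [-0.0, 0.648, 0.761, 0.0]
force: [0.7, -4.2, 1.3]
finger_gap: 0.0201
t 12.55 pos [0.5556 0.0773 0.0219] jig [7.  1.2] y-ang 9.17 tz [-0.001  0.001 -1.   ] gap 0.0201 F [ 0.7 -4.2  1.3] q [-0.07  0.44  1.77  0.    0.93 -0.23]
```

```bash
for i in 1; do python3 -m jog '[[-0.0002,0.001,0,0,0,0],[0,0,0,0,0,0]]'; python3 -m jog '[[-0.0002,0.001,0,0,0,0],[0,0,0,0,0,0]]'; done
python3 -c "
from h import *
tool();blank('scene','s7.png');cap('wrist','w7.png')"
```

```text
t: 12.8
position: [0.5553, 0.0783, 0.0219]
orientation: [-0.001, 0.648, 0.761, 0.0]
force: [0.6, -4.1, 1.9]
finger_gap: 0.0202
t: 13.05
position: [0.5552, 0.0793, 0.0219]
orientation: [-0.0, 0.648, 0.761, 0.0]
force: [0.7, -6.0, 2.5]
finger_gap: 0.0198
t 13.05 pos [0.5552 0.0793 0.0219] jig [9.  1.3] y-ang 9.18 tz [-0.001  0.001 -1.   ] gap 0.0198 F [ 0.7 -6.   2.5] q [-0.07  0.44  1.77  0.    0.93 -0.23]
scene front 109.0 y -30.6 28.1 yaw [-8.8 -1.9]
```

View pics/w7.png

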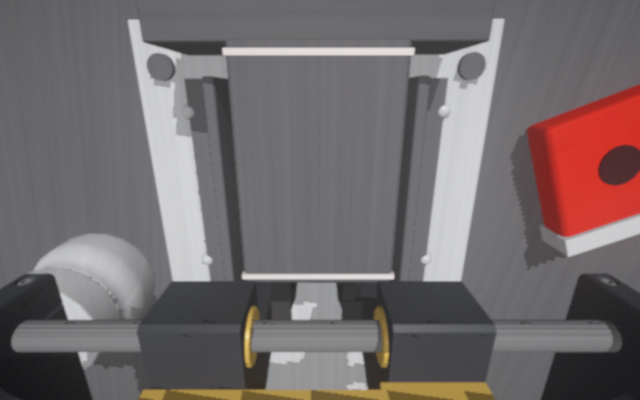

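Close to or at the stop; the force isn't decisive yet, so I'll continue in 1 mm steps.

```bash
python3 -m jog '[[-0.0002,0.001,0,0,0,0],[0,0,0,0,0,0]]'; python3 -m jog '[[-0.0002,0.001,0,0,0,0],[0,0,0,0,0,0]]'; python3 -m jog '[[0,0,0,0,0,0]]'
```

```text
t: 13.4
position: [0.5553, 0.0793, 0.0219]
orientation: [0.0, 0.648, 0.762, -0.0]
force: [3.3, -9.2, 2.0]
finger_gap: 0.02
t: 13.65
position: [0.5554, 0.0794, 0.0219]
orientation: [0.001, 0.648, 0.762, -0.001]
force: [2.7, -13.7, 1.4]
finger_gap: 0.0198
t: 13.78
position: [0.5554, 0.0794, 0.0219]
orientation: [0.001, 0.648, 0.762, -0.001]
force: [2.6, -14.6, 1.3]
finger_gap: 0.0201
```

```bash
python3 -m jog '[[0.0005,-0.003,0,0,0,0],[0.001,-0.006,0,0,0,0],[0.0016,-0.0099,0,0,0,0],[0.0016,-0.0099,0,0,0,0],[0,0,0.02,0,0,0],[0,0,0.05,0,0,0],[0,0,0.055,0,0,0],[0.008,-0.05,0.055,0,0,0],[0.008,-0.05,0.04,0,0,0],[0.008,-0.05,0,0,0,0],[0.008,-0.05,0,0,0,0],[0,0,0,0,0,0]]'
cat >> h.py <<'E'
def fin(cam,fn=None):
    W=cloud(cap(cam,fn));d=W[...,:2]*1000-O;X=d@u;Y=d@n
    m=(abs(W[...,2]-.058)<.003)&(X>-60)&(X<125)&(abs(Y)<50)
    print(cam,[np.round(a,2) for a in cv2.minAreaRect(np.stack([X[m],Y[m]],-1).astype(np.float32))])
    print('railL',rect(W,.027,.039,.49,.545,-.05,.172))
    print('railR',rect(W,.027,.039,.57,.63,-.04,.185))
    print('stop',rect(W,.040,.052,.46,.63,.177,.22))
    print('tin',rect(W,.043,.056,.38,.48,0,.08))
    print('offcut',rect(W,.052,.07,.7,.8,-.12,-.02))
    print('mag',rect(W,.014,.026,.64,.77,.09,.22))
E
python3 -c "
from h import *
tool();fin('scene','s8.png');fin('top','t8.png')
for c in ('scene','top'):print(env.pinpoint('blank',c)[:1])"
```

```text
t: 15.28
position: [0.5899, -0.1409, 0.233]
orientation: [0.0, 0.65, 0.76, 0.0]
force: [-0.5, 1.0, 0.2]
finger_gap: 0.02
t 15.28 pos [ 0.5899 -0.1409  0.233 ] jig [-213.9    2.3] y-ang 8.93 tz [ 0.001 -0.    -1.   ] gap 0.02 F [-0.5  1.   0.2] q [-0.43  0.25  1.53  0.    1.36 -0.59]
scene [array([65.95, -0.7 ]), array([61.57, 89.85]), np.float64(89.99)]
railL (248, array([531.6,  34. ]), array([ 31. , 111.1]), 8.6, 0.032)
railR (631, array([587.6,  85.8]), array([ 29.9, 198.1]), 9.27, 0.0324)
stop (472, array([540.4, 183.9]), array([118.9,  23. ]), 9.38, 0.048)
tin (494, array([434.9,  39.8]), array([51.8, 51.8]), 27.13, 0.0497)
offcut (499, array([743.1, -68.4]), array([50.9, 50.9]), 79.43, 0.0596)
mag (1865, array([699.4, 152.2]), array([72.2, 73.3]), 31.86, 0.0188)
top [array([65.63, -0.8 ]), array([90.02, 60.23]), np.float64(0.03)]
railL (587, array([525.7,  76.6]), array([ 34.4, 200.3]), 10.58, 0.033)
railR (542, array([587.7,  81.2]), array([ 30.6, 189.7]), 9.46, 0.0327)
stop (798, array([539.2, 187.3]), array([119.8,  15.4]), 8.99, 0.048)
tin (1249, array([434. ,  39.4]), array([52.1, 51. ]), 3.3, 0.05)
offcut (484, array([742.7, -68.7]), array([50. , 52.1]), 79.28, 0.0594)
mag (2105, array([699.5, 152.2]), array([72. , 71.9]), 31.02, 0.0185)
[{'point': [0.5456, 0.1356, 0.0061], 'conf': 0.65}]
[{'point': [0.5449, 0.1349, 0.01], 'conf': 0.83}]
```

View pics/t8.png

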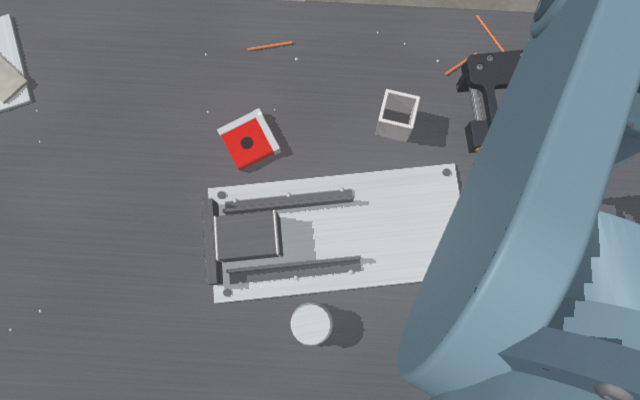

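View pics/s8.png

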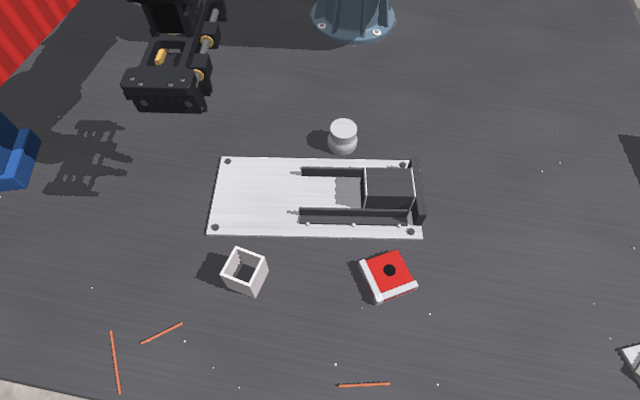

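The blank sits centred between the rails at (247,236) in the top picture, flush with the stop. Its origin reads jig x of about 65.7 mm, against a home value of 65. The hand is clear and the bystanders haven't moved.

```bash
python3 -c "
from workcell import env
print(env.sign_off())"
```

```text
the job is handed in; nothing more can be done
None
```

The blank is home against the end stop, with the hand well clear. I handed the job in at about 15.4 s of the 64 s allowed.

- **Push:** I set the two fingertips side by side across the back face of the blank. That squared up its 9° skew on the apron. I then brought it from 4.4 mm off the centre line back to the middle before it entered between the rails, pushed it straight in and crept up to the stop. At the stop the hand no longer advanced and the force rose to about 15 N.
- **Blank position:** The depth images put its origin at jig x 65.6 to 66.0 mm (nominal home is 65 mm) and y about -0.7 mm, with 0° of skew. That leaves about 10 mm clear on each side.
- **Rails:** Every check during the push showed the blank and fingers well clear of both rails.
- **Bystanders:** The magnet, tin and offcut read within 0.5 mm of where they started.
- **Checks that disagreed:** Some automatic readings were spoiled. During the push the hand hid part of the blank, which gave false angles of several degrees. In the final rail readings the blank's sides fell inside the measuring window. In both cases I relied on the pictures instead, and they showed the blank straight and the rails unchanged.

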